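# Move a circuit-card carrier from the burn-in dock to the test dock

### The job

Press the red catch pad of the grey burn-in dock so that it lets go of the card carrier with the orange handle, slide the carrier out of the dovetail and slide it into the dovetail of the blue test dock until that dock's catch clicks up behind it. Keep the carrier level, work gently without forcing anything (about 10 N should do, 20 N at the very most), let go of it at the end, and leave the other things on the bench alone.

Things in the scene. Friction and masses are not known exactly. Their poses are not given: they have to be found in the camera images.
- carrier: card carrier, 0.15 to 0.3 kg: aluminium dovetail plate 90 mm long (x), 60 mm wide below, 44 mm above, 10 mm thick, under an amber 90 x 80 mm circuit card at 18 to 20 mm height. Origin: centre of the plate's underside; z up, brass contacts at the leading +x end. Starts in the grey dock; goes into the blue dock the same way round. 80 mm back from its seat it is clear of the rails and can be lifted.
- carrier_handle (a point): centre of the carrier's orange handle, 38 mm above the carrier's origin; the handle is 28 x 28 mm, flat on four sides, from 20 to 56 mm above the plate's underside. The card's small parts (27 mm high) stand only in its four corners.
- burnin_dock: grey dock fixed to the bench, 255 x 100 mm. Origin on the table under the middle of a seated carrier; x is the sliding-in direction (mouth at -x), z up. Slide floor 30 mm above the table; housing behind, x = 75 to 115 mm, 50 mm tall. Seated carrier: x = 0, y = 0, z = 30 mm. With the catch down, a spring plunger pushes it some 12 mm towards the mouth, past the catch, where it stays unlatched.
- burnin_mouth (a point): middle of the grey dock's mouth edge, at slide floor height, 85 mm before its origin; the same shape as the blue dock's mouth.
- test_dock: blue dock, shaped and framed as the grey one. Its end stop, plunger and catch are set together up to 10 mm nearer or farther along x (not reported), so the carrier latches with its origin at x = -10 to +10 mm, y = 0, z = 30 mm. Sliding in takes about 3 to 10 N: over the red tooth, then 12 mm against the plunger (2 to 4 N); a hard stop comes 2 mm after the click.
- test_mouth (a point): middle of the blue dock's mouth edge, at slide floor height, dock x = -85 mm. From it an open shelf runs to the rails at x = -43 mm, with a 32 mm wide slot for the red tooth (x = -62 to -45 mm plus the setting, 5 mm high); splayed guides 80 mm apart at x = -68 mm, 63 mm at -43. Dovetail rails x = -43 to 75 mm, tops 14 mm above the floor; plate play about 1.3 mm each side, 1.6 mm in height.
- burnin_catch (a joint): grey dock's catch: 0 up (latching), 0.008 m fully pressed down; 1.5 N to start, about 4 N at full travel; a carrier is free of it from 0.006 m.
- burnin_pad (a point): centre of the top of the grey dock's round red press pad, 28 mm across, at dock x = -110 mm, 27 mm above the table when up; press it straight down. It moves with the catch.
- test_catch (a joint): blue dock's catch: 0 up, about 0.005 m while a carrier lies over it, back to 0 with a click when the carrier's tail has passed.
- spare: bystander: a carrier of the same shape with a white handle and green card, on the table between the docks, 56 mm tall; leave it alone.
- mug: bystander: blue mug, 80 mm across, 95 mm tall; origin under its centre.
- cleaner: bystander: spray can, 56 mm across, 170 mm tall; origin under its centre.
- meter: bystander: yellow multimeter lying flat, 150 x 78 x 40 mm; origin under its centre.
- driver: bystander: screwdriver lying on the table.
Not all that is in view belongs to the job. Leave any pink or purple look-alike of the carrier alone.

How it is judged:
By the outcome, as a careful person would: the job done as asked, in the order asked, and still so for the second after the job is handed in, with the robot touching nothing.
It also fails if it takes over 59 s, if anything falls off the work surface, if the arm or the gripper's body presses on something with over 40 N, if the wrist force passes 120 N, or if a joint passes its speed limit or range.

### The arm

A 6-joint arm with a two-finger parallel gripper is mounted at the origin on the work surface. World frame = base frame: x ahead of the robot, y to its left, z up, the work surface at z = 0. Lengths are in m, angles in degrees, forces in N, time in s.
With the tool pointing down it reaches from about 0.3 to 0.75 m from the base axis. Payload 8.5 kg.
Tool frame: the origin (TCP) lies at the very end of the fingers, on their centre line; the grasp point (between the pads) lies 19 mm behind it; x points along the fingers, y is the direction in which the jaws open and shut, and the axes are right-handed (so a half turn about x gives the same grasp; the last joint's range is limited). The gripper opens to 85 mm and grips with 20 to 120 N. Pads are 22 mm wide; open, the fingers measure 114 mm over their backs; the gripper's body (76 mm by 85 mm) begins 54 mm behind the grasp point. The pads swing forward as they close: fully open they stand 13 mm farther back than shut.
Start: joints at [-85.904, 21.807, 74.336, -0, 83.858, -12.336], TCP at [0.156, -0.528, 0.231] pointing down, gripper open.
Joint ranges: [-178.18, 178.18], [-50.72, 133.34], [12.68, 142.11], [-81.47, 261.47], [9.98, 163.14], [-165.26, 165.26]. Speed limits (degrees/s): [136.94, 136.94, 180, 180, 180, 180].

### API

Orientations are given as a 3x3 rotation matrix whose columns are the frame's x, y, z axes.
In Python, from rig import sensors, cams, env gives the robot as it stands.
- The arm moves only by the shell command python3 -m crank 'ROWS' [FORCE]. ROWS is a JSON object of lists of equal length, an entry for each row: "hand": the closure in counts, from 0 (fully open) to 255 (shut); "translation": the shift along the tool's x, y, z in m, a list of three; "dr": the turn, a rotation vector about the tool's x, y, z in rad, a list of three. A call has 1 to 5 rows; each row is the pose to reach, as a shift and turn from the pose commanded when the call began, along the tool's axes at that moment; what a row does not reach only later rows make up. A row lasts 1/10 s, in which the tool goes at most 50 mm and 8.59 degrees, less where a joint would pass 70% of its speed; a pose out of reach is approached as far as the arm can. A call with a gripper value outside its range is refused whole. The fingers move at their own pace and stop on an object; FORCE is the grip in N (left out, the last holds). Time passes only in rows, so rows that repeat a pose let the fingers close. It gives the time, the measured TCP pose, the force and the opening at its end, in the units of the state.
- sensors.observe(): the state, without advancing time (a new reading comes with each control period).
- cams.get_image(name): name is "scene" or "top"; returns (picture, depth): 480x640x3 uint8, blue, green, red; 480x640 float32, m along the optical axis (not along the pixel's ray), 0 where there is no reading.
- cams.calibration(name): a dict with "vertical_fov" (degrees; the focal length in pixels is half the picture's height over the tangent of half this angle, whatever the lens; pixels are square), "cx", "cy" (the principal point, pixels), "extrinsics" (4x4, takes a point from camera to world coordinates). Camera axes: x right, y down, z forward; pixel columns grow to the right and rows downward; lengths in m; the calibration is good to about 2 mm. A picture is of the moment at which its call begins. calibration takes no time and is no camera call.
- env.close_job(): hands the job in, once; it reports no verdict.
The state is a dict: "time_s": time; "q": joint angles; "qvel": joint speeds; "joint_efforts": joint torques, N m; "position": TCP position; "tool_rot": TCP orientation; "ft_force": force on the tool from outside, world axes, zero at the start; "wrist_torque": the same for the moment, N m; "grip_width": finger opening in m.
Only numpy, scipy, OpenCV 4.12 (cv2) and the standard library are available. Lean on these libraries where they do the work, as an engineer would, in place of code of your own. Each camera call takes 0.05 s, during which the arm holds its last target. There are 200 camera calls.

## Working session

There is one attempt and no reset: what is moved stays moved. The work goes in short steps, Python scripts to look and compute and a shell command to move; the robot and the scene stay as the last step left them, time stands still between calls to the robot, and variables do not carry over. Pictures are saved under pics/ and viewed, about 8 in all and at most 12, crops included, and the job is handed in when it is done.

```bash
ls; mkdir -p pics
cat > h.py <<'E'
import numpy as np, cv2
from rig import sensors, cams, env
def cal(n):
    c=cams.calibration(n); return 240/np.tan(np.radians(c["vertical_fov"])/2),c["cx"],c["cy"],np.array(c["extrinsics"])
def ray(n,u,v,z):
    f,cx,cy,E=cal(n); d=E[:3,:3]@np.array([(u-cx)/f,(v-cy)/f,1]); o=E[:3,3]; return o+d*(z-o[2])/d[2]
def pts(n,D):
    f,cx,cy,E=cal(n); v,u=np.mgrid[:480,:640]; P=np.stack([(u-cx)/f*D,(v-cy)/f*D,D],-1); return P@E[:3,:3].T+E[:3,3]
E
python3 - <<'E'
from h import *
for n in("scene","top"):
    im,d=cams.get_image(n); cv2.imwrite(f"pics/{n}0.png",im); np.savez(f"{n}0.npz",im=im,d=d); print(n,cams.calibration(n))
s=sensors.observe(); print(s)
E
```

```text
pics
scene {'vertical_fov': 57.22609038871075, 'cx': 323.24353275171376, 'cy': 243.33585978571688, 'extrinsics': array([[ 0.6329417 ,  0.65172565, -0.4178977 ,  1.02504771],
       [ 0.77419774, -0.53167282,  0.34342667, -0.39342608],
       [ 0.00163513, -0.54090451, -0.84108242,  1.06381393],
       [ 0.        ,  0.        ,  0.        ,  1.        ]])}
top {'vertical_fov': 46.08898615617015, 'cx': 306.03766951652455, 'cy': 245.87733044065322, 'extrinsics': array([[ 1.08642097e-02, -9.94248930e-01,  1.06541232e-01,
         3.91911809e-01],
       [-9.99938892e-01, -1.10202481e-02, -8.75943438e-04,
        -1.00253850e-02],
       [ 2.04501664e-03, -1.06525205e-01, -9.94307899e-01,
         1.58182241e+00],
       [ 0.00000000e+00,  0.00000000e+00,  0.00000000e+00,
         1.00000000e+00]])}
{'time_s': 0.1, 'q': array([-8.59056114e+01,  2.18379672e+01,  7.43806178e+01, -6.38321649e-05,
        8.38572123e+01, -1.23348572e+01]), 'qvel': array([ 0.02838241, -0.12570325, -0.152438  ,  0.09848664,  0.01778071,
        0.02653866]), 'joint_efforts': array([ 4.86051111e-03, -4.49220479e+01, -2.31654757e+01, -1.16674005e-04,
        3.67051092e-03,  7.62484518e-06]), 'position': array([ 0.15554365, -0.52727006,  0.23076445]), 'tool_rot': array([[-9.55604214e-05,  2.82831141e-01, -9.59169712e-01],
       [ 1.31945609e-03, -9.59168846e-01, -2.82831018e-01],
       [-9.99999125e-01, -1.29260977e-03, -2.81524694e-04]]), 'ft_force': array([0.10016241, 1.07277307, 0.27077386]), 'wrist_torque': array([ 0.02135745,  0.03998672, -0.04659864]), 'grip_width': 0.08538559001311619}
```

```bash
sleep 1
```

```text
(no output)
```

View pics/top0.png

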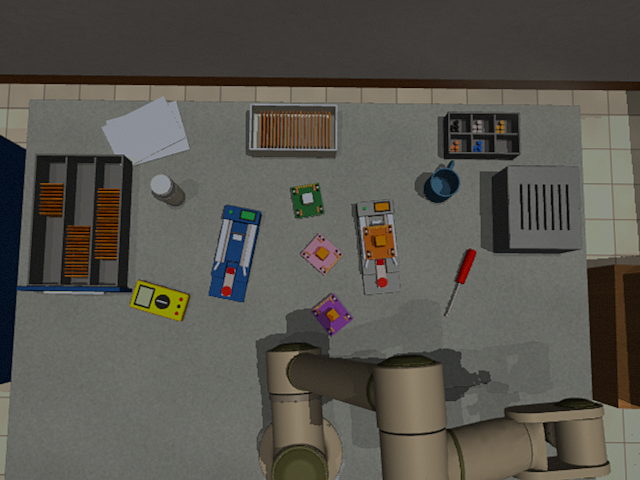

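View pics/scene0.png

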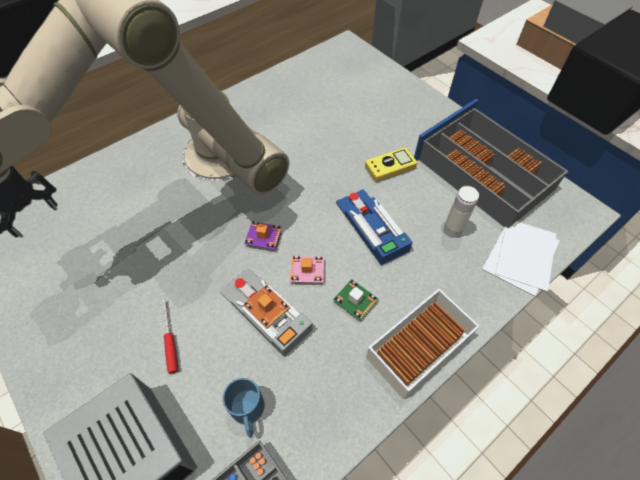

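The top view shows the grey dock at about (379,245) with its pad at (382,283), and the blue dock at about (236,253) with its pad at (227,283). The white-handled spare is at (307,200), and the pink and purple decoys are at (320,253) and (332,315). The scene view agrees: grey dock about (268,312), blue dock about (373,225).

```bash
cat > m.py <<'E'
from h import *
def blob(mask,near,minA=6):
    n,l,s,c=cv2.connectedComponentsWithStats(mask.astype(np.uint8)); 
    k=[i for i in range(1,n) if s[i,4]>=minA]; i=min(k,key=lambda i:np.hypot(*(c[i]-near))); return c[i],s[i,4],l==i
def run(n,im,d,near):
    hsv=cv2.cvtColor(im,cv2.COLOR_BGR2HSV); H,S,V=cv2.split(hsv); P=pts(n,d)
    red=((H<5)|(H>174))&(S>170)&(V>120)
    for k in("gpad","bpad"):
        c,a,_=blob(red,near[k]); print(n,k,c.round(1),a,ray(n,*c,.027).round(4))
    for k in("g","b"):
        # points standing 12..35 mm above the table near the dock = dock footprint
        u,v=near[k]; m=np.zeros((480,640),bool); m[v-62:v+62,u-62:u+62]=1
        m&=(P[...,2]>.012)&(P[...,2]<.06)&(d>0)
        c,a,mm=blob(m,near[k],800); q=P[mm][:,:2]
        r=cv2.minAreaRect((q*1000).astype(np.float32)); print(n,k,a,"rect",np.round(r,1) if 0 else r, "z med",np.median(P[mm][:,2]).round(4))
    if "h" in near:
        org=(H>8)&(H<22)&(S>150)&(V>60)&(P[...,2]>.078)&(P[...,2]<.095)
        c,a,mm=blob(org,near["h"],15); print(n,"handle",c.round(1),a,ray(n,*c,.086).round(4),P[mm].mean(0).round(4))
E
python3 - <<'E'
from m import *
for n,near in(("top",dict(gpad=(382,283),bpad=(227,283),g=(379,245),b=(236,253),h=(379,240))),("scene",dict(gpad=(240,283),bpad=(354,197),g=(268,312),b=(373,225),h=(266,298)))):
    z=np.load(n+"0.npz"); run(n,z["im"],z["d"],near)
    im=z["im"]
    if n=="top": c=[im[190:310,190:290],im[190:310,340:440]]
    else: c=[im[175:295,325:425],im[260:380,215:315]]
    cv2.imwrite(f"pics/c_{n}.png",np.hstack([cv2.resize(x,None,fx=4,fy=4,interpolation=2) for x in c]))
E
```

```text
top gpad [382. 282.] 69 [ 0.4608 -0.2216  0.027 ]
top bpad [226.1 290.7] 71 [0.4322 0.207  0.027 ]
top g 2705 rect ((565.081298828125, -211.99916076660156), (245.6242218017578, 101.78707885742188), 5.927837371826172) z med 0.0448
top b 2881 rect ((538.3587036132812, 186.71279907226562), (102.45633697509766, 254.43727111816406), 79.38327026367188) z med 0.0351
top handle [380.6 239.8] 113 [ 0.5707 -0.2103  0.086 ] [ 0.5707 -0.2103  0.0857]
scene gpad [239.4 282.5] 53 [ 0.465  -0.2204  0.027 ]
scene bpad [353.3 196. ] 32 [0.4359 0.2074 0.027 ]
scene g 2996 rect ((568.70947265625, -208.92877197265625), (243.70272827148438, 101.61365509033203), 5.673992156982422) z med 0.0452
scene b 2361 rect ((542.8553466796875, 187.1995849609375), (103.04187774658203, 250.40516662597656), 79.63851165771484) z med 0.0355
scene handle [264.6 300.3] 126 [ 0.5767 -0.2095  0.086 ] [ 0.5759 -0.2091  0.0843]
```

View pics/c_top.png

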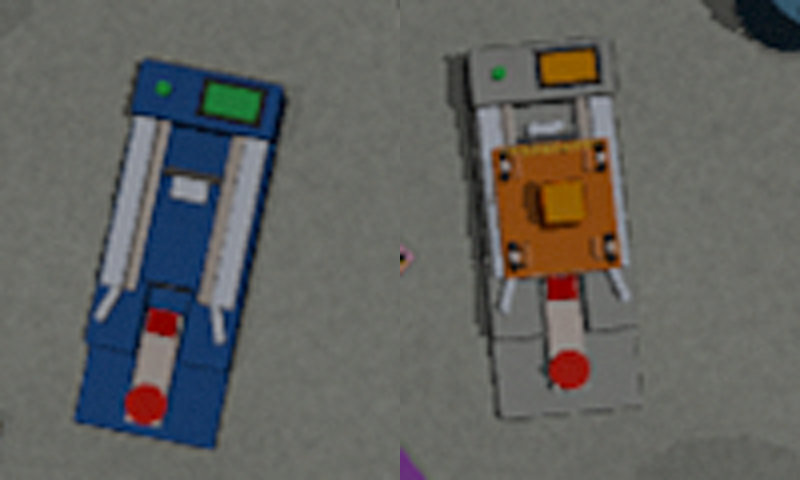

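```bash
cat > go.py <<'E'
import sys
from h import *
from scipy.spatial.transform import Rotation as R
def plan(p,yaw):
    s=sensors.observe(); T=s["tool_rot"]; c,q=np.cos(np.radians(yaw)),np.sin(np.radians(yaw))
    W=np.array([[0,q,-c],[0,-c,-q],[-1,0,0]])   # tool x down, y=-dock y, z=-dock x
    t=T.T@(np.array(p)-s["position"]); r=R.from_matrix(T.T@W).as_rotvec()
    print("t",s["time_s"],"pos",s["position"].round(4),"F",s["ft_force"].round(2),"w",round(s["grip_width"],4),"\n tr",t.round(4),"dr",r.round(4),"rows>=",round(max(np.linalg.norm(t)/.05,np.linalg.norm(r)/.15),1))
if __name__=="__main__":
    a=list(map(float,sys.argv[1:])); plan(a[:3],a[3])
E
python3 go.py .463 -.221 .10 5.8
```

```text
t 0.1 pos [ 0.1555 -0.5273  0.2308] F [0.1  1.07 0.27] w 0.0854 
 tr [ 0.1311 -0.2066 -0.3815] dr [ 0.1855 -0.0002  0.0013] rows>= 9.1
```

```bash
python3 -m crank '{"hand":[255,255,255,255,255],"translation":[[0.008,-0.02,-0.038],[0.02,-0.041,-0.076],[0.033,-0.062,-0.114],[0.046,-0.083,-0.152],[0.06,-0.103,-0.19]],"dr":[[0,0,0],[0,0,0],[0,0,0],[0,0,0],[0,0,0]]}' 20 && python3 -m crank '{"hand":[255,255,255,255,255],"translation":[[0.014,-0.021,-0.038],[0.028,-0.042,-0.076],[0.042,-0.063,-0.114],[0.057,-0.084,-0.152],[0.071,-0.1036,-0.1915]],"dr":[[0.04,0,0],[0.08,0,0],[0.12,0,0],[0.15,0,0],[0.1855,0,0]]}' && python3 -m crank '{"hand":[255,255,255],"translation":[[0,0,0],[0,0,0],[0,0,0]],"dr":[[0,0,0],[0,0,0],[0,0,0]]}'; python3 go.py .463 -.221 .05 5.8
```

```text
time_s: 0.6
position: [0.3095, -0.3734, 0.1708]
tool_rot: [[-0.0, 0.283, -0.959], [0.0, -0.959, -0.283], [-1.0, -0.0, -0.0]]
ft_force: [0.9, -1.3, 0.9]
grip_width: 0.0124
time_s: 1.1
position: [0.4639, -0.2198, 0.0995]
tool_rot: [[-0.0, 0.1, -0.995], [0.0, -0.995, -0.1], [-1.0, -0.0, 0.0]]
ft_force: [-0.1, -1.6, -0.4]
grip_width: -0.0002
time_s: 1.4
position: [0.4626, -0.2221, 0.1005]
tool_rot: [[-0.0, 0.101, -0.995], [-0.0, -0.995, -0.101], [-1.0, 0.0, 0.0]]
ft_force: [-0.6, -0.0, -0.6]
grip_width: 0.0002
t 1.4 pos [ 0.4626 -0.2221  0.1005] F [-0.61 -0.04 -0.63] w 0.0002 
 tr [ 0.0505 -0.0011 -0.0005] dr [-0.0004  0.0001 -0.0002] rows>= 1.0
```

Run:
```python
from h import *
ims=[]
for n,(u,v) in(("top",(380,265)),("scene",(250,285))):
    im,d=cams.get_image(n); ims.append(cv2.resize(im[v-75:v+75,u-50:u+50],None,fx=4,fy=4,interpolation=2)); np.savez(n+"1.npz",im=im,d=d)
cv2.imwrite("pics/p1.png",np.hstack(ims))
```

```text
(no output)
```

View pics/p1.png

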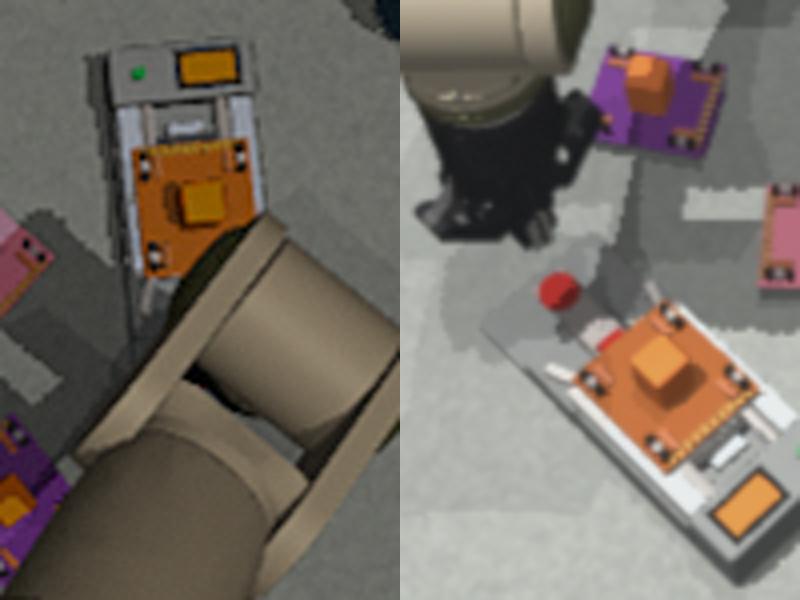

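The scene crop shows the shut fingertips above the red pad, at crop (535,243), which is image (234,271). The pad itself is at image (239,283).

```bash
python3 - <<'E'
from h import *
f,cx,cy,E=cal("scene")
for p in((.4626,-.2221,.1005),(.4626,-.2221,.027)):
    q=np.linalg.inv(E)@np.array([*p,1]); print(q[:2]/q[2]*f+[cx,cy])
E
python3 -m crank '{"hand":[255,255,255,255,255],"translation":[[0.025,0,0],[0.05,0,0],[0.062,0,0],[0.066,0,0],[0.07,0,0]],"dr":[[0,0,0],[0,0,0],[0,0,0],[0,0,0],[0,0,0]]}'
```

```text
[233.61547683 268.6026656 ]
[238.32235866 282.26471915]
time_s: 2.0
position: [0.463, -0.2222, 0.0306]
tool_rot: [[0.001, 0.1, -0.995], [-0.0, -0.995, -0.1], [-1.0, 0.001, -0.001]]
ft_force: [-0.0, 0.1, 0.1]
grip_width: 0.0002
```

```bash
python3 -m crank '{"hand":[255,255,255,255,255],"translation":[[0.002,0,0],[0.004,0,0],[0.006,0,0],[0.007,0,0],[0.008,0,0]],"dr":[[0,0,0],[0,0,0],[0,0,0],[0,0,0],[0,0,0]]}'; python3 -m crank '{"hand":[255,255,255,255,255],"translation":[[0.001,0,0],[0.002,0,0],[0.0025,0,0],[0.003,0,0],[0.003,0,0]],"dr":[[0,0,0],[0,0,0],[0,0,0],[0,0,0],[0,0,0]]}'
```

```text
time_s: 2.5
position: [0.4633, -0.2217, 0.0226]
tool_rot: [[0.001, 0.101, -0.995], [-0.001, -0.995, -0.101], [-1.0, 0.001, -0.001]]
ft_force: [-0.8, -1.3, 3.1]
grip_width: 0.0001
time_s: 3.0
position: [0.4632, -0.2215, 0.0194]
tool_rot: [[0.0, 0.101, -0.995], [-0.0, -0.995, -0.101], [-1.0, 0.0, -0.0]]
ft_force: [1.4, -0.9, 3.9]
grip_width: 0.0001
```

Run:
```python
from m import *
im,d=cams.get_image("scene"); P=pts("scene",d); H,S,V=cv2.split(cv2.cvtColor(im,cv2.COLOR_BGR2HSV))
org=(H>8)&(H<22)&(S>150)&(V>60)&(P[...,2]>.078)&(P[...,2]<.095)
c,a,mm=blob(org,(264.6,300.3),15); print(c,a,ray("scene",*c,.086),P[mm].mean(0))
```

```text
[259.14516129 294.77419355] 124 [ 0.55599407 -0.21131454  0.086     ] [ 0.555315   -0.21104017  0.08463428]
```

```bash
python3 -m crank '{"hand":[255,255,255,0,0],"translation":[[-0.03,0,0],[-0.08,0,0],[-0.12,0,0],[-0.12,-0.001,-0.045],[-0.12,-0.001,-0.0905]],"dr":[[0,0,0],[0,0,0],[0,0,0],[0,0,0],[0,0,0]]}' && python3 -m crank '{"hand":[0,0,0],"translation":[[0,0,0],[0,0,0],[0,0,0]],"dr":[[0,0,0],[0,0,0],[0,0,0]]}'
python3 - <<'E'
from m import *
im,d=cams.get_image("scene"); P=pts("scene",d); H,S,V=cv2.split(cv2.cvtColor(im,cv2.COLOR_BGR2HSV))
org=(H>8)&(H<22)&(S>150)&(V>60)&(P[...,2]>.078)&(P[...,2]<.095)
c,a,mm=blob(org,(259,295),15); print(c,a,ray("scene",*c,.086))
cv2.imwrite("pics/p2.png",cv2.resize(im[200:350,160:360],None,fx=4,fy=4,interpolation=2))
f,cx,cy,E=cal("scene"); s=sensors.observe()["position"]; q=np.linalg.inv(E)@np.array([*s,1]); print(s,q[:2]/q[2]*f+[cx,cy])
E
python3 go.py .553 -.2117 .056 5.8
```

```text
time_s: 3.55
position: [0.5537, -0.211, 0.1409]
tool_rot: [[0.001, 0.1, -0.995], [-0.001, -0.995, -0.1], [-1.0, 0.001, -0.001]]
ft_force: [-0.5, -0.5, 0.0]
grip_width: 0.0285
time_s: 3.85
position: [0.5519, -0.211, 0.1387]
tool_rot: [[-0.002, 0.101, -0.995], [0.001, -0.995, -0.101], [-1.0, -0.001, 0.002]]
ft_force: [-0.9, 0.8, 0.7]
grip_width: 0.072
[259.48780488 294.91056911] 123 [ 0.55683144 -0.21087448  0.086     ]
[ 0.55189776 -0.2112069   0.13899965] [255.47410921 283.59168556]
t 3.9 pos [ 0.5519 -0.2112  0.139 ] F [ 0.02  0.34 -0.43] w 0.079 
 tr [ 0.083   0.0007 -0.0012] dr [-0.0005  0.0013  0.001 ] rows>= 1.7
```

View pics/p2.png

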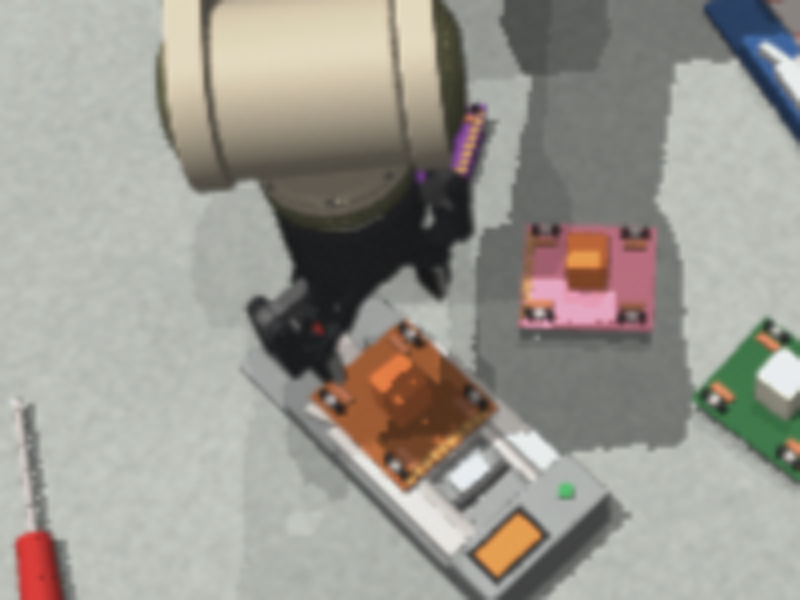

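The crop shows the open fingers on either side of the orange handle, at crop (335,370) and (438,290). Their midpoint agrees with the TCP projection to about 1 px. I'll descend.

```bash
python3 -m crank '{"hand":[0,0,0,0,0],"translation":[[0.03,0,0],[0.06,0,-0.001],[0.076,0,-0.001],[0.082,0,-0.001],[0.082,0,-0.001]],"dr":[[0,0,0],[0,0,0],[0,0,0],[0,0,0],[0,0,0]]}' && python3 -m crank '{"hand":[110,125,135,140,145],"translation":[[0,0,0],[0,0,0],[0,0,0],[0,0,0],[0,0,0]],"dr":[[0,0,0],[0,0,0],[0,0,0],[0,0,0],[0,0,0]]}' 20
```

```text
time_s: 4.4
position: [0.5534, -0.2113, 0.0571]
tool_rot: [[-0.001, 0.1, -0.995], [0.001, -0.995, -0.1], [-1.0, -0.001, 0.001]]
ft_force: [1.1, 0.7, -0.1]
grip_width: 0.0856
time_s: 4.9
position: [0.554, -0.2112, 0.0576]
tool_rot: [[0.0, 0.101, -0.995], [-0.0, -0.995, -0.101], [-1.0, 0.0, -0.0]]
ft_force: [-0.1, 0.3, 0.4]
grip_width: 0.037
```

```bash
python3 -m crank '{"hand":[152,158,163,168,173],"translation":[[0,0,0],[0,0,0],[0,0,0],[0,0,0],[0,0,0]],"dr":[[0,0,0],[0,0,0],[0,0,0],[0,0,0],[0,0,0]]}'; python3 -m crank '{"hand":[178,183,188,200,200],"translation":[[0,0,0],[0,0,0],[0,0,0],[0,0,0],[0,0,0]],"dr":[[0,0,0],[0,0,0],[0,0,0],[0,0,0],[0,0,0]]}'
```

```text
time_s: 5.4
position: [0.554, -0.211, 0.0573]
tool_rot: [[-0.0, 0.101, -0.995], [0.0, -0.995, -0.101], [-1.0, -0.0, -0.0]]
ft_force: [-0.2, 1.5, 0.4]
grip_width: 0.0277
time_s: 5.9
position: [0.554, -0.2111, 0.0573]
tool_rot: [[-0.0, 0.101, -0.995], [0.0, -0.995, -0.101], [-1.0, -0.0, 0.0]]
ft_force: [0.6, 2.0, 1.0]
grip_width: 0.0277
```

```bash
python3 -m crank '{"hand":[230,230,230,230,230],"translation":[[0,0,0],[0,0,0],[0,0,0.002],[0,0,0.005],[0,0,0.01]],"dr":[[0,0,0],[0,0,0],[0,0,0],[0,0,0],[0,0,0]]}' 60; python3 -m crank '{"hand":[230,230,230,230,230],"translation":[[0,0,0.004],[0,0,0.008],[0,0,0.012],[0,0,0.016],[0,0,0.02]],"dr":[[0,0,0],[0,0,0],[0,0,0],[0,0,0],[0,0,0]]}'
```

```text
time_s: 6.4
position: [0.5441, -0.2123, 0.0573]
tool_rot: [[0.001, 0.101, -0.995], [-0.0, -0.995, -0.101], [-1.0, 0.0, -0.001]]
ft_force: [1.7, 3.2, 0.4]
grip_width: 0.027
time_s: 6.9
position: [0.5238, -0.2145, 0.0574]
tool_rot: [[0.0, 0.101, -0.995], [-0.0, -0.995, -0.101], [-1.0, 0.0, 0.0]]
ft_force: [1.4, 0.2, 1.3]
grip_width: 0.0269
```

```bash
python3 -m crank '{"hand":[230,230,230,230,230],"translation":[[0,0,0.006],[0,0,0.012],[0,0,0.018],[0,0,0.024],[0,0,0.03]],"dr":[[0,0,0],[0,0,0],[0,0,0],[0,0,0],[0,0,0]]}'; python3 -m crank '{"hand":[230,230,230,230,230],"translation":[[0,0,0.005],[0,0,0.01],[0,0,0.012],[-0.001,0,0.012],[-0.003,0,0.012]],"dr":[[0,0,0],[0,0,0],[0,0,0],[0,0,0],[0,0,0]]}'
python3 - <<'E'
from m import *
im,d=cams.get_image("scene"); P=pts("scene",d); H,S,V=cv2.split(cv2.cvtColor(im,cv2.COLOR_BGR2HSV))
cv2.imwrite("pics/p3.png",cv2.resize(im[200:350,160:360],None,fx=4,fy=4,interpolation=2))
E
```

```text
time_s: 7.4
position: [0.4938, -0.2173, 0.0574]
tool_rot: [[0.0, 0.101, -0.995], [-0.0, -0.995, -0.101], [-1.0, 0.0, -0.0]]
ft_force: [2.2, -0.5, 1.6]
grip_width: 0.027
time_s: 7.9
position: [0.4817, -0.2183, 0.06]
tool_rot: [[-0.002, 0.101, -0.995], [0.001, -0.995, -0.101], [-1.0, -0.001, 0.002]]
ft_force: [-3.0, -0.5, -1.7]
grip_width: 0.0272
```

View pics/p3.png

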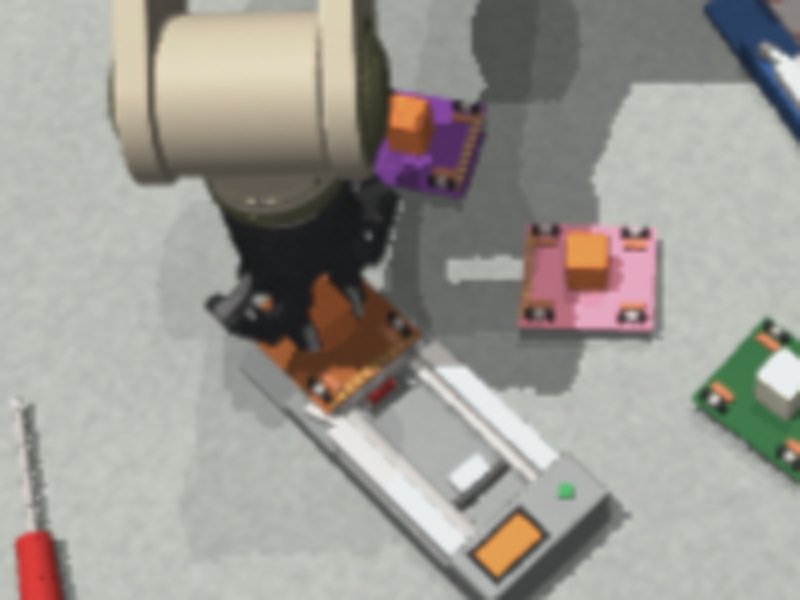

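Carrier is clear of the rails, with the dovetail slot empty behind it. I'll lift it.

```bash
python3 -m crank '{"hand":[230,230,230,230,230],"translation":[[-0.01,0,0],[-0.03,0,0],[-0.055,0,0],[-0.08,0,0],[-0.092,0,0]],"dr":[[0,0,0],[0,0,0],[0,0,0],[0,0,0],[0,0,0]]}'; python3 go.py .434 .207 .152 -10.5
```

```text
time_s: 8.45
position: [0.4829, -0.2186, 0.1548]
tool_rot: [[0.002, 0.101, -0.995], [-0.002, -0.995, -0.101], [-1.0, 0.002, -0.002]]
ft_force: [-0.5, 0.2, -2.6]
grip_width: 0.0272
t 8.45 pos [ 0.4829 -0.2186  0.1548] F [-0.49  0.18 -2.62] w 0.0272 
 tr [ 0.0021 -0.4284  0.0055] dr [ 0.2848 -0.0025 -0.0015] rows>= 8.6
```

```bash
python3 -m crank '{"hand":[230,230,230,230,230],"translation":[[0,-0.015,0],[0,-0.045,0],[0,-0.08,0],[0,-0.115,0],[0,-0.15,0]],"dr":[[0,0,0],[0,0,0],[0,0,0],[0,0,0],[0,0,0]]}' && python3 -m crank '{"hand":[230,230,230,230,230],"translation":[[0,-0.035,0],[0,-0.07,0],[0,-0.105,0],[0,-0.14,0],[0,-0.17,0.002]],"dr":[[0,0,0],[0,0,0],[0,0,0],[0,0,0],[0,0,0]]}' && python3 -m crank '{"hand":[230,230,230,230,230],"translation":[[0,-0.028,0.002],[0,-0.055,0.003],[0,-0.08,0.003],[0,-0.1,0.003],[0,-0.108,0.003]],"dr":[[0.06,0,0],[0.13,0,0],[0.2,0,0],[0.25,0,0],[0.284,0,0]]}'
python3 -m crank '{"hand":[230,230],"translation":[[0,0,0],[0,0,0]],"dr":[[0,0,0],[0,0,0]]}';python3 go.py .434 .207 .06 -10.5
python3 - <<'E'
from h import *
im,d=cams.get_image("scene"); np.savez("s4.npz",im=im,d=d); f,cx,cy,E=cal("scene")
cv2.imwrite("pics/p4.png",cv2.resize(im[130:280,275:475],None,fx=4,fy=4,interpolation=2))
E
```

```text
time_s: 8.95
position: [0.4661, -0.0669, 0.1518]
tool_rot: [[-0.002, 0.101, -0.995], [0.001, -0.995, -0.101], [-1.0, -0.001, 0.001]]
ft_force: [-0.1, -0.0, -2.6]
grip_width: 0.0267
time_s: 9.45
position: [0.4466, 0.102, 0.1519]
tool_rot: [[-0.002, 0.102, -0.995], [0.001, -0.995, -0.102], [-1.0, -0.001, 0.002]]
ft_force: [0.3, -0.4, -2.8]
grip_width: 0.0274
time_s: 9.95
position: [0.4325, 0.2089, 0.1518]
tool_rot: [[-0.002, -0.181, -0.983], [0.0, -0.983, 0.181], [-1.0, 0.0, 0.002]]
ft_force: [-0.6, -0.5, -3.8]
grip_width: 0.0276
time_s: 10.15
position: [0.4334, 0.2069, 0.152]
tool_rot: [[-0.001, -0.18, -0.984], [-0.0, -0.984, 0.18], [-1.0, 0.001, 0.001]]
ft_force: [-1.1, -0.3, -3.1]
grip_width: 0.0276
t 10.15 pos [0.4334 0.2069 0.152 ] F [-1.1  -0.32 -3.1 ] w 0.0276 
 tr [ 0.092  -0.0002 -0.0007] dr [ 0.0022  0.0011 -0.0005] rows>= 1.8
```

View pics/p4.png

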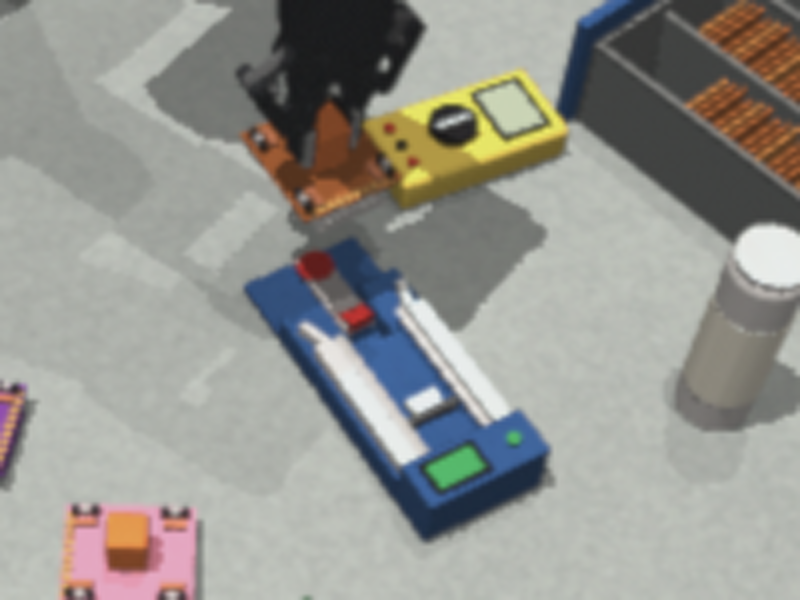

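The scene crop shows the carrier level in the grip above the blue dock's mouth, with its contacts facing the dock. The tooth and rails ahead are empty. I'll lower it.

```bash
python3 -m crank '{"hand":[230,230,230,230,230],"translation":[[0.025,0,0],[0.055,0,0],[0.08,0,0],[0.09,0,0],[0.092,0,0]],"dr":[[0,0,0],[0,0,0],[0,0,0],[0.002,0,0],[0.002,0,0]]}'; python3 -m crank '{"hand":[230,230,230,230,230],"translation":[[0.0005,0,0],[0.001,0,0],[0.0015,0,0],[0.002,0,0],[0.002,0,0]],"dr":[[0,0,0],[0,0,0],[0,0,0],[0,0,0],[0,0,0]]}';  python3 - <<'E'
from h import *
im,d=cams.get_image("scene"); np.savez("s5.npz",im=im,d=d)
cv2.imwrite("pics/p5.png",cv2.resize(im[150:270,310:430],None,fx=5,fy=5,interpolation=2))
E
```

```text
time_s: 10.7
position: [0.4338, 0.2064, 0.0597]
tool_rot: [[-0.002, -0.184, -0.983], [-0.0, -0.983, 0.184], [-1.0, 0.001, 0.002]]
ft_force: [-0.1, 0.2, -2.3]
grip_width: 0.0273
time_s: 11.2
position: [0.4342, 0.2069, 0.0586]
tool_rot: [[0.0, -0.184, -0.983], [0.0, -0.983, 0.184], [-1.0, -0.0, -0.0]]
ft_force: [0.6, 0.4, -2.2]
grip_width: 0.0271
```

View pics/p5.png

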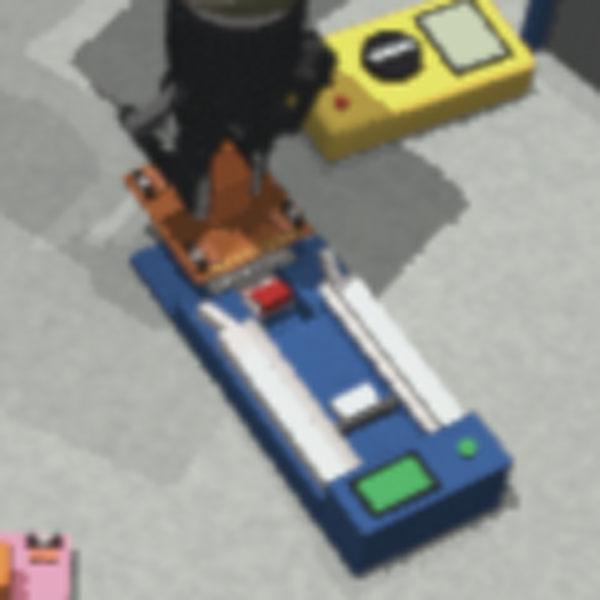

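```bash
python3 -m crank '{"hand":[230,230,230,230,230],"translation":[[0.0003,0,-0.003],[0.0005,0,-0.007],[0.0005,0,-0.011],[0.0005,0,-0.015],[0.0005,0,-0.018]],"dr":[[0,0,0],[0,0,0],[0,0,0],[0,0,0],[0,0,0]]}' 80; python3 -m crank '{"hand":[230,230,230,230,230],"translation":[[0,0,-0.003],[0,0,-0.006],[0,0,-0.008],[0,0,-0.01],[0,0,-0.012]],"dr":[[0,0,0],[0,0,0],[0,0,0],[0,0,0],[0,0,0]]}'
```

```text
time_s: 11.75
position: [0.4518, 0.2035, 0.0578]
tool_rot: [[-0.001, -0.184, -0.983], [-0.0, -0.983, 0.184], [-1.0, 0.0, 0.001]]
ft_force: [-3.8, 0.9, 0.5]
grip_width: 0.0271
time_s: 12.25
position: [0.4638, 0.2013, 0.0579]
tool_rot: [[0.0, -0.184, -0.983], [0.0, -0.983, 0.184], [-1.0, -0.0, -0.0]]
ft_force: [-1.4, 0.4, -0.7]
grip_width: 0.0266
```

```bash
python3 -m crank '{"hand":[230,230,230,230,230],"translation":[[0,0,-0.0015],[0,0,-0.003],[0,0,-0.0045],[0,0,-0.006],[0,0,-0.0075]],"dr":[[0,0,0],[0,0,0],[0,0,0],[0,0,0],[0,0,0]]}'; python3 -m crank '{"hand":[230,230,230,230,230],"translation":[[0,0,-0.0015],[0,0,-0.003],[0,0,-0.0045],[0,0,-0.006],[0,0,-0.0075]],"dr":[[0,0,0],[0,0,0],[0,0,0],[0,0,0],[0,0,0]]}'
```

```text
time_s: 12.75
position: [0.4706, 0.2005, 0.0577]
tool_rot: [[-0.001, -0.184, -0.983], [0.001, -0.983, 0.184], [-1.0, -0.001, 0.001]]
ft_force: [-2.2, 5.3, -1.0]
grip_width: 0.0271
time_s: 13.25
position: [0.4779, 0.1993, 0.0577]
tool_rot: [[-0.001, -0.184, -0.983], [0.001, -0.983, 0.184], [-1.0, -0.001, 0.001]]
ft_force: [-4.0, 5.6, 0.0]
grip_width: 0.0271
```

```bash
python3 -m crank '{"hand":[230,230,230,230,230],"translation":[[0,-0.0004,-0.0005],[0,-0.0008,-0.002],[0,-0.001,-0.004],[0,-0.001,-0.006],[0,-0.001,-0.008]],"dr":[[0,0,0],[0,0,0],[0,0,0],[0,0,0],[0,0,0]]}'; python3 go.py .552 .185 .0577 -10.5
```

```text
time_s: 13.75
position: [0.4866, 0.198, 0.0578]
tool_rot: [[-0.0, -0.184, -0.983], [0.0, -0.983, 0.184], [-1.0, -0.0, 0.0]]
ft_force: [-1.3, 2.8, -1.2]
grip_width: 0.0265
t 13.75 pos [0.4866 0.198  0.0578] F [-1.32  2.79 -1.24] w 0.0265 
 tr [ 0.0001  0.0008 -0.0667] dr [-0.0016  0.0001  0.0001] rows>= 1.3
```

```bash
python3 -m crank '{"hand":[230,230,230,230,230],"translation":[[0,-0.0002,-0.002],[0,-0.0004,-0.004],[0,-0.0004,-0.006],[0,-0.0004,-0.008],[0,-0.0004,-0.01]],"dr":[[0,0,0],[0,0,0],[0,0,0],[0,0,0],[0,0,0]]}'; python3 -m crank '{"hand":[230,230,230,230,230],"translation":[[0,0,-0.002],[0,0,-0.004],[0,0,-0.006],[0,0,-0.008],[0,0,-0.01]],"dr":[[0,0,0],[0,0,0],[0,0,0],[0,0,0],[0,0,0]]}'
```

```text
time_s: 14.25
position: [0.4965, 0.1965, 0.0579]
tool_rot: [[0.0, -0.184, -0.983], [-0.0, -0.983, 0.184], [-1.0, 0.0, -0.0]]
ft_force: [-0.8, 0.5, -2.0]
grip_width: 0.027
time_s: 14.75
position: [0.5062, 0.1948, 0.0578]
tool_rot: [[-0.0, -0.184, -0.983], [0.0, -0.983, 0.184], [-1.0, -0.0, 0.0]]
ft_force: [-1.2, 1.3, -1.6]
grip_width: 0.0267
```

```bash
python3 -m crank '{"hand":[230,230,230,230,230],"translation":[[0,0,-0.002],[0,0,-0.004],[0,0,-0.006],[0,0,-0.008],[0,0,-0.01]],"dr":[[0,0,0],[0,0,0],[0,0,0],[0,0,0],[0,0,0]]}'; python3 -m crank '{"hand":[230,230,230,230,230],"translation":[[0,0,-0.002],[0,0,-0.004],[0,0,-0.006],[0,0,-0.008],[0,0,-0.01]],"dr":[[0,0,0],[0,0,0],[0,0,0],[0,0,0],[0,0,0]]}'
```

```text
time_s: 15.25
position: [0.516, 0.193, 0.0577]
tool_rot: [[-0.0, -0.184, -0.983], [0.0, -0.983, 0.184], [-1.0, -0.0, 0.0]]
ft_force: [-1.2, 2.0, -2.3]
grip_width: 0.0267
time_s: 15.75
position: [0.5258, 0.1913, 0.0577]
tool_rot: [[-0.0, -0.184, -0.983], [0.0, -0.983, 0.184], [-1.0, -0.0, 0.0]]
ft_force: [-2.8, 4.2, -4.2]
grip_width: 0.0267
```

```bash
python3 -m crank '{"hand":[230,230,230,230,230],"translation":[[0.0002,-0.0003,-0.001],[0.0004,-0.0006,-0.002],[0.0004,-0.0006,-0.0035],[0.0004,-0.0006,-0.005],[0.0004,-0.0006,-0.0065]],"dr":[[0,0,0],[0,0,0],[0,0,0],[0,0,0],[0,0,0]]}'; python3 -m crank '{"hand":[230,230,230,230],"translation":[[0,0,-0.001],[0,0,-0.002],[0,0,-0.003],[0,0,-0.004]],"dr":[[0,0,0],[0,0,0],[0,0,0],[0,0,0]]}'
```

```text
time_s: 16.25
position: [0.5326, 0.1903, 0.0576]
tool_rot: [[0.001, -0.184, -0.983], [-0.0, -0.983, 0.184], [-1.0, 0.0, -0.001]]
ft_force: [-1.7, 0.6, 0.7]
grip_width: 0.027
time_s: 16.65
position: [0.536, 0.1898, 0.0576]
tool_rot: [[-0.0, -0.184, -0.983], [-0.0, -0.983, 0.184], [-1.0, 0.0, 0.0]]
ft_force: [-5.2, 0.1, 4.1]
grip_width: 0.0272
```

```bash
python3 -m crank '{"hand":[230,230,230],"translation":[[0,0,-0.001],[0,0,-0.002],[0,0,-0.003]],"dr":[[0,0,0],[0,0,0],[0,0,0]]}'; python3 -m crank '{"hand":[230,230,230],"translation":[[0,0,-0.001],[0,0,-0.002],[0,0,-0.003]],"dr":[[0,0,0],[0,0,0],[0,0,0]]}'
python3 - <<'E'
from h import *
im,d=cams.get_image("scene"); np.savez("s6.npz",im=im,d=d)
cv2.imwrite("pics/p6.png",cv2.resize(im[150:270,310:430],None,fx=5,fy=5,interpolation=2))
E
```

```text
time_s: 16.95
position: [0.5389, 0.1892, 0.0576]
tool_rot: [[-0.001, -0.184, -0.983], [-0.0, -0.983, 0.184], [-1.0, 0.0, 0.0]]
ft_force: [-5.2, -1.5, 5.2]
grip_width: 0.0272
time_s: 17.25
position: [0.5417, 0.1887, 0.0575]
tool_rot: [[-0.001, -0.183, -0.983], [-0.0, -0.983, 0.183], [-1.0, 0.0, 0.001]]
ft_force: [-7.7, 0.3, 5.7]
grip_width: 0.0271
```

View pics/p6.png

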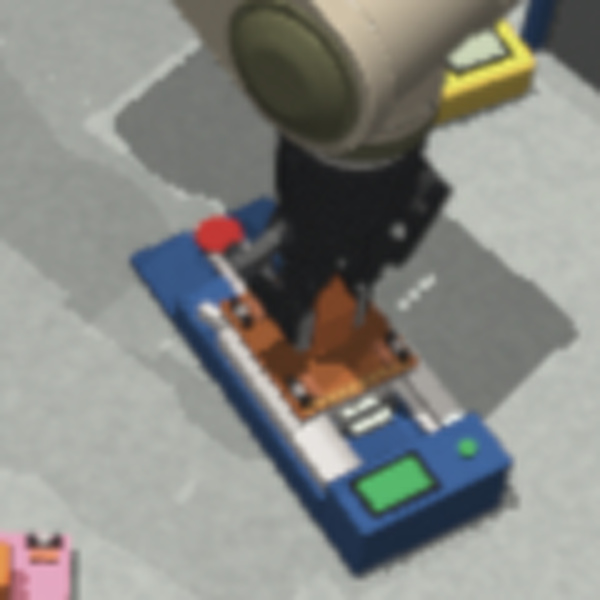

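The scene crop shows the carrier in the rails, not yet at the stop. The red pad is at image (354,197), and I can track it to see the click. I'll continue and ease off the downward load.

```bash
cat > pad.py <<'E'
from m import *
im,d=cams.get_image("scene"); H,S,V=cv2.split(cv2.cvtColor(im,cv2.COLOR_BGR2HSV))
red=((H<5)|(H>174))&(S>170)&(V>120); c,a,_=blob(red,(353.5,196.5)); P=pts("scene",d); print("pad",c.round(2),a,"z",np.median(P[_][:,2]).round(4))
z=np.load("s4.npz" if 0 else "scene0.npz"); print("   before z",np.median(pts("scene",z["d"])[_][:,2]).round(4))
E
python3 pad.py; python3 -m crank '{"hand":[230,230,230],"translation":[[-0.0003,0,-0.0007],[-0.0004,0,-0.0014],[-0.0004,0,-0.002]],"dr":[[0,0,0],[0,0,0],[0,0,0]]}'; python3 pad.py;  python3 -m crank '{"hand":[230,230,230],"translation":[[0,0,-0.0007],[0,0,-0.0014],[0,0,-0.002]],"dr":[[0,0,0],[0,0,0],[0,0,0]]}'; python3 pad.py
```

```text
pad [353.3  196.38] 37 z 0.0228
   before z 0.026
time_s: 17.65
position: [0.5427, 0.1885, 0.0576]
tool_rot: [[-0.003, -0.183, -0.983], [-0.0, -0.983, 0.183], [-1.0, 0.001, 0.003]]
ft_force: [-10.0, 0.5, 3.9]
grip_width: 0.0268
pad [353.37 196.42] 38 z 0.0227
   before z 0.026
time_s: 18.0
position: [0.5443, 0.1882, 0.0575]
tool_rot: [[-0.004, -0.183, -0.983], [-0.0, -0.983, 0.183], [-1.0, 0.001, 0.004]]
ft_force: [-11.3, 1.9, 6.4]
grip_width: 0.0269
pad [353.41 196.49] 39 z 0.0227
   before z 0.026
```

```bash
python3 -m crank '{"hand":[230,230,230],"translation":[[-0.0004,0,0],[-0.0008,0,0],[-0.0008,0,-0.0005]],"dr":[[0,0,0],[0,0,0],[0,0,0]]}'; python3 pad.py;  python3 -m crank '{"hand":[230,230,230],"translation":[[0,0,-0.0005],[0,0,-0.001],[0,0,-0.001]],"dr":[[0,0,0],[0,0,0],[0,0,0]]}'; python3 pad.py; python3 -c "
from h import *
print(sensors.observe()['wrist_torque'])"
```

```text
time_s: 18.35
position: [0.5444, 0.1882, 0.0576]
tool_rot: [[-0.006, -0.183, -0.983], [0.0, -0.983, 0.183], [-1.0, 0.001, 0.005]]
ft_force: [-11.9, 2.7, 1.4]
grip_width: 0.0269
pad [353.41 196.49] 39 z 0.0231
   before z 0.026
time_s: 18.7
position: [0.5444, 0.1882, 0.0576]
tool_rot: [[-0.008, -0.183, -0.983], [0.0, -0.983, 0.183], [-1.0, 0.001, 0.007]]
ft_force: [-14.9, 2.2, 2.6]
grip_width: 0.0267
pad [353.41 196.49] 39 z 0.0235
   before z 0.026
[ 0.26162969  1.98719871 -0.05944582]
```

```bash
python3 -m crank '{"hand":[230,230,230],"translation":[[0,0,0.001],[0,0,0.002],[0,0,0.003]],"dr":[[0,0,0],[0,0,0],[0,0,0]]}'; python3 pad.py;  python3 -m crank '{"hand":[230,230,230],"translation":[[0,0,0.0005],[0,0,0.001],[0,0,0.0015]],"dr":[[0,0,0],[0,0,0],[0,0,0]]}'
python3 - <<'E'
from h import *
im,d=cams.get_image("scene"); np.savez("s7.npz",im=im,d=d)
for n in("scene0","s6","s7"):
    z=np.load(n+".npz"); P=pts("scene",z["d"]); print(n,P[193:201,349:359,2].round(4)[::2,::2]*1000)
cv2.imwrite("pics/p7.png",np.hstack([cv2.resize(np.load(n+".npz")["im"][180:240,335:375],None,fx=10,fy=10,interpolation=2) for n in("scene0","s7")]))
E
```

```text
time_s: 19.05
position: [0.5443, 0.1882, 0.0577]
tool_rot: [[-0.001, -0.184, -0.983], [-0.0, -0.983, 0.184], [-1.0, 0.0, 0.001]]
ft_force: [0.8, -0.2, -8.4]
grip_width: 0.0268
pad [353.41 196.49] 39 z 0.0228
   before z 0.026
time_s: 19.4
position: [0.5439, 0.1882, 0.058]
tool_rot: [[0.001, -0.184, -0.983], [-0.0, -0.983, 0.184], [-1.0, 0.0, -0.001]]
ft_force: [6.2, -0.5, -18.4]
grip_width: 0.027
scene0 [[-0.6 22.4 24.6 24.  10.1]
 [20.1 24.4 26.5 22.2 24.4]
 [20.5 27.3 28.3 21.5 23.3]
 [11.3 26.  24.  28.4 27.2]]
s6 [[ -0.9  -1.   20.8  21.2   7.5]
 [ 19.1  24.   19.6  25.5  21.6]
 [ 24.7  20.8  24.1  22.2  23. ]
 [ 10.6  19.9  21.4 156.8 156.6]]
s7 [[  0.4  -2.4  22.4  17.9  10.5]
 [ 19.3  23.2  24.1  21.4  21. ]
 [ 24.3  23.9  21.6  22.8  22.1]
 [ 10.9  22.8  21.2  23.5 157.9]]
```

View pics/p7.png

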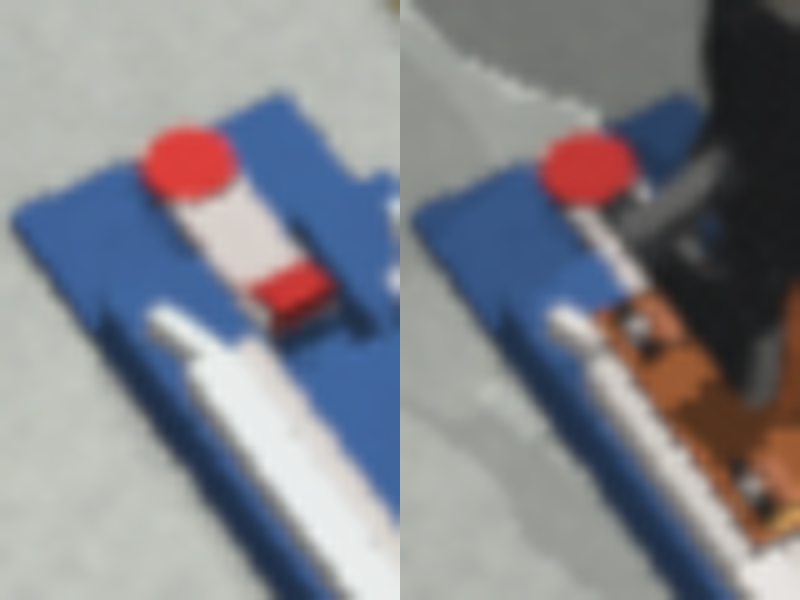

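The pad sits about 0.6 px lower than at the start, so the catch is still down and it hasn't clicked. Raising the tool wedged the plate upward, so I'll relax that first.

```bash
python3 -m crank '{"hand":[230,230,230],"translation":[[0.0004,0,0],[0.0008,0,-0.0003],[0.0009,0,-0.0003]],"dr":[[0,0,0],[0,0,0],[0,0,0]]}'; python3 -m crank '{"hand":[230,230],"translation":[[0.0,0,0],[0.0,0,0]],"dr":[[0,0,0],[0,0,0]]}'
```

```text
time_s: 19.75
position: [0.5439, 0.1882, 0.058]
tool_rot: [[0.001, -0.184, -0.983], [-0.0, -0.983, 0.184], [-1.0, 0.0, -0.001]]
ft_force: [4.0, -2.0, -11.2]
grip_width: 0.0267
time_s: 19.95
position: [0.5439, 0.1883, 0.058]
tool_rot: [[0.001, -0.184, -0.983], [-0.0, -0.983, 0.184], [-1.0, 0.0, -0.001]]
ft_force: [5.5, -2.1, -12.5]
grip_width: 0.0269
```

```bash
python3 -m crank '{"hand":[230,230,230],"translation":[[0.0004,0,-0.0003],[0.0008,0,-0.0006],[0.0008,0,-0.0006]],"dr":[[0,0,0],[0,0,0],[0,0,0]]}'; python3 -m crank '{"hand":[230,230,230],"translation":[[0.0003,0.0,0],[0.0005,0.0001,0],[0.0005,0.0001,0]],"dr":[[0,0,0],[0,0,0],[0,0,0]]}'; python3 pad.py
```

```text
time_s: 20.25
position: [0.5436, 0.1884, 0.0576]
tool_rot: [[-0.001, -0.183, -0.983], [-0.0, -0.983, 0.183], [-1.0, 0.0, 0.001]]
ft_force: [-1.8, -2.1, 0.5]
grip_width: 0.0266
time_s: 20.55
position: [0.5436, 0.1884, 0.0575]
tool_rot: [[-0.0, -0.184, -0.983], [0.0, -0.983, 0.184], [-1.0, -0.0, 0.0]]
ft_force: [-5.3, -2.1, 6.0]
grip_width: 0.0265
pad [353.47 196.42] 38 z 0.0231
   before z 0.026
```

```bash
python3 -m crank '{"hand":[230,230,230],"translation":[[-0.0002,0,-0.0003],[-0.0004,0,-0.0006],[-0.0004,0,-0.001]],"dr":[[0,0,0],[0,0,0],[0,0,0]]}'; python3 -m crank '{"hand":[230,230],"translation":[[0,0,-0.0004],[0,0,-0.0008]],"dr":[[0,0,0],[0,0,0]]}'; python3 -c "
from h import *
s=sensors.observe();print(s['position'],s['wrist_torque'],s['ft_force'])"
```

```text
time_s: 20.9
position: [0.5437, 0.1884, 0.0575]
tool_rot: [[-0.002, -0.183, -0.983], [0.0, -0.983, 0.183], [-1.0, 0.0, 0.002]]
ft_force: [-8.7, -0.7, 6.9]
grip_width: 0.0266
time_s: 21.1
position: [0.5439, 0.1883, 0.0575]
tool_rot: [[-0.004, -0.183, -0.983], [0.0, -0.983, 0.183], [-1.0, 0.0, 0.004]]
ft_force: [-10.3, 0.0, 8.8]
grip_width: 0.0268
[0.54389423 0.18833716 0.05753754] [-0.35000278  1.56423349  0.05276583] [-10.31712843   0.04764603   8.78711306]
```

```bash
python3 -m crank '{"hand":[200,150,120,100,100],"translation":[[0,0,0.001],[0,0,0.0015],[0,0,0.0015],[0,0,0.0015],[0,0,0.0015]],"dr":[[0,0,0],[0,0,0],[0,0,0],[0,0,0],[0,0,0]]}'
python3 - <<'E'
from m import *
im,d=cams.get_image("scene"); np.savez("s8.npz",im=im,d=d)
cv2.imwrite("pics/p8.png",np.hstack([cv2.resize(np.load(n+".npz")["im"][180:255,335:420],None,fx=4.7,fy=7,interpolation=2) for n in("s7","s8")]))
E
python3 pad.py
```

```text
time_s: 21.6
position: [0.5445, 0.1883, 0.0569]
tool_rot: [[0.001, -0.184, -0.983], [0.0, -0.983, 0.184], [-1.0, -0.0, -0.001]]
ft_force: [-0.4, 0.1, 0.3]
grip_width: 0.052
pad [353.23 196.26] 35 z 0.0234
   before z 0.0258
```

View pics/p8.png

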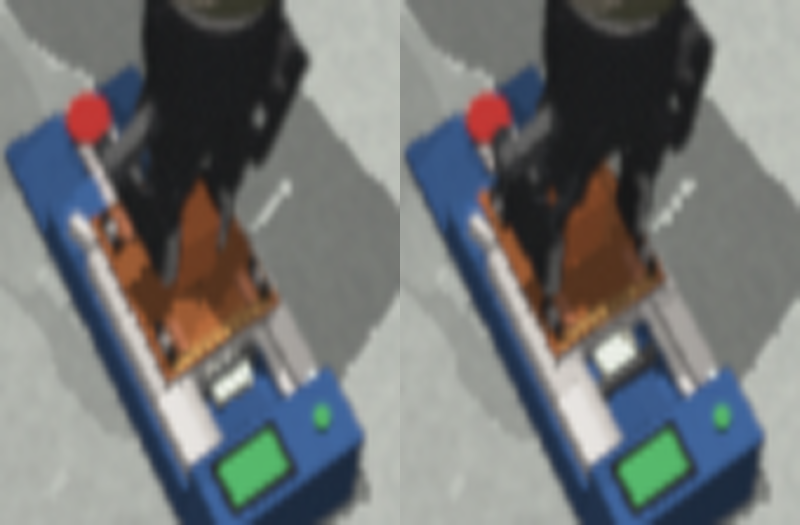

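The carrier sprang back about 10 mm, so it wasn't latched, and gripping it high was wedging it. I'll push it home low on the back of the handle with the fingers shut, which lets it align itself.

```bash
python3 -m crank '{"hand":[100,100,200,255,255],"translation":[[-0.02,0,0],[-0.048,0,0],[-0.048,0,0.03],[-0.048,0,0.046],[-0.048,0,0.046]],"dr":[[0,0,0],[0,0,0],[0,0,0],[0,0,0],[0,0,0]]}' 20; python3 -m crank '{"hand":[255,255,255,255,255],"translation":[[0,0,0],[0,0,0],[0.03,0,0],[0.048,0,0],[0.051,0,0]],"dr":[[0,0,0],[0,0,0],[0,0,0],[0,0,0],[0,0,0]]}'; python3 -m crank '{"hand":[255],"translation":[[0,0,0]],"dr":[[0,0,0]]}'
```

```text
time_s: 22.2
position: [0.4975, 0.197, 0.1051]
tool_rot: [[-0.001, -0.183, -0.983], [0.0, -0.983, 0.183], [-1.0, 0.0, 0.001]]
ft_force: [1.1, -0.1, -0.4]
grip_width: 0.0086
time_s: 22.7
position: [0.4987, 0.1962, 0.0518]
tool_rot: [[-0.004, -0.184, -0.983], [-0.001, -0.983, 0.184], [-1.0, 0.001, 0.003]]
ft_force: [-0.0, -1.0, 0.5]
grip_width: -0.0003
time_s: 22.8
position: [0.4995, 0.1965, 0.0536]
tool_rot: [[-0.001, -0.184, -0.983], [-0.0, -0.983, 0.184], [-1.0, 0.0, 0.0]]
ft_force: [0.7, -0.7, 0.8]
grip_width: -0.0001
```

```bash
python3 -m crank '{"hand":[255,255,255,255,255],"translation":[[0,0,-0.002],[0,0,-0.004],[0,0,-0.006],[0,0,-0.008],[0,0,-0.01]],"dr":[[0,0,0],[0,0,0],[0,0,0],[0,0,0],[0,0,0]]}';  python3 -m crank '{"hand":[255,255,255,255],"translation":[[0,0,-0.0015],[0,0,-0.003],[0,0,-0.0045],[0,0,-0.006]],"dr":[[0,0,0],[0,0,0],[0,0,0],[0,0,0]]}'; python3 pad.py
```

```text
time_s: 23.3
position: [0.5084, 0.1948, 0.054]
tool_rot: [[-0.001, -0.184, -0.983], [0.0, -0.983, 0.184], [-1.0, 0.0, 0.001]]
ft_force: [-4.9, 1.6, 3.0]
grip_width: -0.0001
time_s: 23.7
position: [0.5142, 0.1938, 0.0538]
tool_rot: [[-0.001, -0.184, -0.983], [0.0, -0.983, 0.184], [-1.0, 0.0, 0.001]]
ft_force: [-5.0, 0.5, 3.4]
grip_width: -0.0003
pad [253.62 295.79] 24 z 0.032
   before z 0.0468
```

```bash
python3 -m crank '{"hand":[255,255,255,255],"translation":[[0,0,-0.001],[0,0,-0.002],[0,0,-0.003],[0,0,-0.004]],"dr":[[0,0,0],[0,0,0],[0,0,0],[0,0,0]]}'; python3 -m crank '{"hand":[255,255],"translation":[[0,0,-0.001],[0,0,-0.002]],"dr":[[0,0,0],[0,0,0]]}'
```

```text
time_s: 24.15
position: [0.518, 0.1931, 0.0538]
tool_rot: [[-0.002, -0.184, -0.983], [0.0, -0.983, 0.184], [-1.0, 0.0, 0.002]]
ft_force: [-5.6, 1.2, 3.9]
grip_width: 0.0
time_s: 24.35
position: [0.52, 0.1926, 0.0535]
tool_rot: [[-0.002, -0.183, -0.983], [-0.0, -0.983, 0.183], [-1.0, 0.0, 0.002]]
ft_force: [-4.4, 0.7, -0.2]
grip_width: -0.0001
```

```bash
python3 -m crank '{"hand":[255,255],"translation":[[0,0,-0.0005],[0,0,-0.001]],"dr":[[0,0,0],[0,0,0]]}'; python3 -m crank '{"hand":[255,255],"translation":[[0,0,-0.0005],[0,0,-0.001]],"dr":[[0,0,0],[0,0,0]]}'
```

```text
time_s: 24.55
position: [0.5208, 0.1925, 0.0534]
tool_rot: [[-0.002, -0.184, -0.983], [-0.0, -0.983, 0.184], [-1.0, 0.0, 0.002]]
ft_force: [-7.6, 2.7, 1.4]
grip_width: -0.0
time_s: 24.75
position: [0.5208, 0.1925, 0.0533]
tool_rot: [[-0.005, -0.184, -0.983], [0.0, -0.983, 0.184], [-1.0, 0.001, 0.005]]
ft_force: [-11.0, 2.9, 3.6]
grip_width: 0.0
```

A force dip (the click) came at x = 0.520, then a hard stop. I'll back off, rise clear and check.

```bash
python3 -m crank '{"hand":[255,255,255,255,255],"translation":[[0,0,0.004],[0,0,0.012],[-0.01,0,0.022],[-0.05,0,0.022],[-0.09,0,0.022]],"dr":[[0,0,0],[0,0,0],[0,0,0],[0,0,0],[0,0,0]]}'; python3 -m crank '{"hand":[255,255,255,255,255],"translation":[[-0.045,0,0.02],[-0.09,0,0.04],[-0.11,0.02,0.08],[-0.11,0.06,0.1],[-0.11,0.1,0.12]],"dr":[[0,0,0],[0,0,0],[0,0,0],[0,0,0],[0,0,0]]}';python3 -m crank '{"hand":[255,255,255,255,255],"translation":[[0,0.04,0.02],[0,0.08,0.04],[0,0.12,0.05],[0,0.16,0.05],[0,0.2,0.05]],"dr":[[0,0,0],[0,0,0],[0,0,0],[0,0,0],[0,0,0]]}'; python3 pad.py
python3 - <<'E'
from m import *
for n,near in(("top",(236,253)),("scene",(373,215))):
    im,d=cams.get_image(n); np.savez(n+"9.npz",im=im,d=d); P=pts(n,d); H,S,V=cv2.split(cv2.cvtColor(im,cv2.COLOR_BGR2HSV))
    org=(H>8)&(H<22)&(S>150)&(V>60)&(P[...,2]>.078)&(P[...,2]<.095)
    c,a,mm=blob(org,near,15); print(n,"handle",c,a,ray(n,*c,.086).round(4))
    if n=="top":
        red=((H<5)|(H>174))&(S>170)&(V>110); c,a,_=blob(red,(226,290)); print("top pad",c,a,np.median(P[_][:,2]), np.median(pts(n,np.load("top0.npz")["d"])[_][:,2]))
a=np.load("scene0.npz")["im"][175:255,330:410]; b=np.load("scene9.npz")["im"][175:255,330:410]; cv2.imwrite("pics/p9.png",np.hstack([cv2.resize(x,(400,400),interpolation=2) for x in(a,b)]))
E
```

```text
time_s: 25.25
position: [0.5003, 0.1963, 0.1455]
tool_rot: [[-0.0, -0.183, -0.983], [-0.0, -0.983, 0.183], [-1.0, 0.0, 0.0]]
ft_force: [0.2, -0.4, 0.1]
grip_width: 0.0003
time_s: 25.75
position: [0.363, 0.1197, 0.2551]
tool_rot: [[0.004, -0.181, -0.983], [-0.0, -0.983, 0.181], [-1.0, -0.0, -0.004]]
ft_force: [0.3, -0.5, 0.4]
grip_width: 0.0002
time_s: 26.25
position: [0.2777, -0.0684, 0.2547]
tool_rot: [[0.003, -0.183, -0.983], [-0.002, -0.983, 0.183], [-1.0, 0.002, -0.003]]
ft_force: [1.7, -0.4, 0.2]
grip_width: 0.0
pad [353.21 196.03] 33 z 0.025
   before z 0.026
top handle [232.22018349 249.08256881] 109 [0.5414 0.1852 0.086 ]
top pad [226.11428571 290.74285714] 70 0.026282631633979703 0.0269195899598752
scene handle [375.06382979 210.62765957] 94 [0.5466 0.1856 0.086 ]
```

View pics/p9.png

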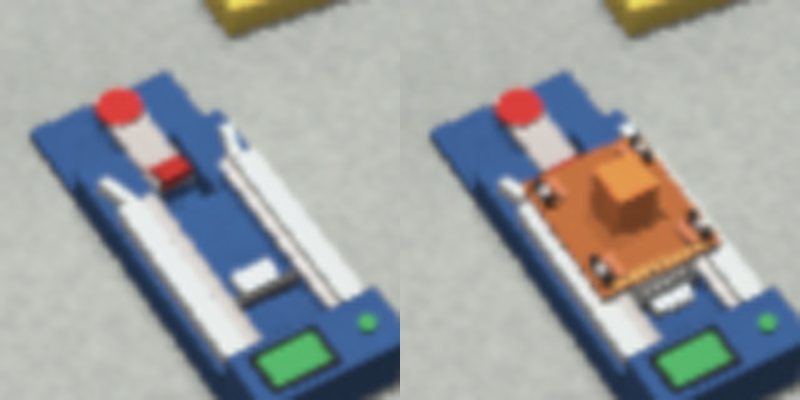

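The pad is back at its starting pixel in both views, and the handle is 111 mm ahead of it, where 110 mm means seated. The carrier has stayed there with the robot clear.

```bash
python3 -c "
from rig import env
print(env.close_job())"
```

```text
the job is handed in; nothing more can be done
None
```

The carrier is latched in the blue test dock, released, and the job is handed in; the robot clock read about 26 s at the last check. I pressed the grey dock's red pad at about 4 N, slid the carrier out level, carried it across and slid it into the blue rails.

**First insertion attempt failed.** Holding the handle, the carrier wedged just short of the click. Pushing reached about 15 N. While easing back, the upward pull briefly reached about 19 N, just under the 20 N limit and well over the 10 N aim. When I let go, the carrier sprang back about 10 mm.

**Second attempt worked.** I pushed low on the back of the handle with the fingers shut. It took about 5 N, with a force dip at the click and then the hard stop, where I pressed up to about 11 N before backing off.

**Last checks with the arm clear:**
- **Catch:** the blue pad is back at its starting pixel in both camera views, so the catch is up. The scene camera's depth reads it 1 mm low, which is within noise.
- **Seat:** the handle is 111 mm ahead of the pad, against 110 mm expected when seated. The carrier stayed put with nothing touching it.
- **Camera disagreement:** the two cameras differ by about 5 mm in absolute x throughout, so I used distances within one view for the seat check.
- **Other objects:** I didn't measure the bystanders and look-alikes again at the end. Nothing suggested that any was touched.

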